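Fit a freshly cast tuning knob to a table radio and hold it pressed

ROBOT

A 7-joint arm with a two-finger parallel gripper is mounted at the origin on the work surface. World frame = base frame: x ahead of the robot, y to its left, z up, the work surface at z = 0. Lengths are in m, angles in degrees, forces in N, time in s.
With the tool pointing down it reaches from about 0.425 to 0.8 m from the base axis. Payload 8.3 kg.
Tool frame: the origin (TCP) lies at the very end of the fingers, on their centre line; the grasp point (between the pads) lies 19 mm behind it; y points along the fingers, z is the direction in which the jaws open and shut, and the axes are right-handed (so a half turn about y gives the same grasp; the last joint's range is limited). The gripper opens to 85 mm and grips with 20 to 120 N. Pads are 22 mm wide; open, the fingers measure 114 mm over their backs; the gripper's body (76 mm by 85 mm) begins 54 mm behind the grasp point. The pads swing forward as they close: fully open they stand 13 mm farther back than shut.
Start: joints at [60.968, 21.967, 0.94, 78.501, -0.361, 79.538, -2.664], TCP at [0.268, -0.564, 0.231] pointing down, gripper open.
Joint ranges: [-169.22, 169.22], [-14.56, 117.87], [-87.37, 89.26], [10.42, 133.3], [-82.24, 262.24], [0.94, 117.77], [-172.7, 172.7]. Speed limits (degrees/s): [136.94, 136.94, 172.46, 172.46, 180, 180, 180].

INTERFACE

Orientations are given as [roll, pitch, yaw] about the fixed x, y, z axes, in that order (R = Rz(yaw) Ry(pitch) Rx(roll)).
In Python, from station import arm gives the robot as it stands. The module is installed in compiled form; this text tells all that it offers.
- The arm moves only by the tool send_rows, never from a script. Its arguments are lists of equal length, an entry for each row: "fingers": the finger opening in cm, from 0 to 8.54; "translation": the shift along the world's x, y, z in cm, a list of three; "twist": the turn about the world's z in rad. A call has 1 to 10 rows; each row is the pose to reach, as a shift and turn from the pose commanded when the call began; what a row does not reach only later rows make up. A row lasts 1/10 s, in which the tool goes at most 50 mm and 8.59 degrees, less where a joint would pass 70% of its speed; a pose out of reach is approached as far as the arm can. A call with a gripper value outside its range is refused whole. The fingers move at their own pace and stop on an object; the grip force is fixed at half the most. Time passes only in rows, so rows that repeat a pose let the fingers close. It gives the time, the measured TCP pose, the force and the opening at its end, in the units of the state.
- arm.state(): the state, without advancing time (a new reading comes with each control period).
- arm.grab_frame(name): name is "scene" or "top"; returns the picture (480x640x3 uint8, blue, green, red); there is no depth.
- arm.camera_info(name): a dict with "vertical_fov" (degrees; the focal length in pixels is half the picture's height over the tangent of half this angle, whatever the lens; pixels are square), "cx", "cy" (the principal point, pixels), "k1" (the pictures are not rectified: a ray, as slopes to the right and down, at radius r is drawn at 1 + k1 r^2 times it, then the intrinsics apply), "extrinsics" (4x4, takes a point from camera to world coordinates). Camera axes: x right, y up, looking along -z (the intrinsics and any distortion apply to the point x, -y, -z); pixel columns grow to the right and rows downward; lengths in m; the calibration is good to about 2 mm. A picture is of the moment at which its call begins. camera_info takes no time and is no camera call.
- arm.finish_job(): hands the job in, once; it reports no verdict.
The state is a dict: "time": time; "q": joint angles; "dq": joint speeds; "joint_torque": joint torques, N m; "ee_pos": TCP position; "tool_rot": TCP orientation; "contact_force": force on the tool from outside, world axes, zero at the start; "moment": the same for the moment, N m; "opening": finger opening in m.
Only numpy, scipy, OpenCV 4.12 (cv2) and the standard library are available. Lean on these libraries where they do the work, as an engineer would, in place of code of your own. Each camera call takes 0.05 s, during which the arm holds its last target.

TASK

Lift the newly cast black knob out of its open mould, turn it so that the flat in its bore matches the flat of the radio's bare D-shaft, and push it fully home onto the shaft. Then press the knob down against the shaft's spring as far as it goes and finish while still holding it pressed down with the gripper: do not let go. Leave the mug, key tray, mint dispenser and pegboard caddy where they stand.

Things in the scene. Friction and masses are not known exactly. Their poses are not given: they have to be found in the camera images.
- knob: Loose black knob, 60 g, 40 mm tall: round skirt 44 mm across, 16 mm high, and on it an upright grip bar 40 mm long (x), 14 mm wide (y), 24 mm high. Origin at the centre of the underside, z up. A white line, 6 mm wide, on one half of the bar's top and down its end marks the +x end. It starts upright, skirt in the mould's cavity.
- knob_bore (a point): Centre of the mouth of the knob's bore, at the knob's origin, same axes. D-shaped bore up into the underside, 13 mm deep, 16.7 mm across; its flat is 4.2 mm from the axis on the +x side, under the white line. The knob is fully home when the shaft's tip touches the bore's end, 13 mm above this point.
- mould: Fixed blue-grey mould half, block 100 x 100 x 26 mm high, open on top. Origin at the centre of its underside. Round cavity in the middle, 48 mm across, 12 mm deep (floor 14 mm above the origin); the knob's skirt stands 4 mm proud of the block with about 2 mm play all round. No core pin.
- radio: Fixed table radio, wooden case with a cream top plate, 160 (x) x 240 (y) x 70 mm high. Origin at the centre of its underside. Its shaft stands upright on the top, 50 mm from the centre towards the radio's -y; black grille slots lie on the +y half.
- shaft_tip (a point): Centre of the top end of the radio's bare upright brass D-shaft, 93.5 mm above the worktop when not pressed; z up. The shaft is 14 mm across with a flat 3 mm from the axis on this frame's +x side; its top 4 mm taper to 0.6 of that size. It stands 20.5 mm out of the dial plate.
- dial (a joint): Turn of the flat aluminium dial plate (64 mm across, 3 mm thick) on the radio's top, in rad, about vertical; shaft and plate turn together, stiffly (0.04 N m). A red line near the plate's rim is on the side of the shaft's flat: the knob's white line goes above it. The shaft need not be turned.
- shaft (a joint): How far the sprung shaft is pressed down, in m: 0 at rest, 0.006 fully down (stop). The spring starts to yield at about 3.2 N and takes 8 N fully down. Fully pressed, the knob's underside clears the dial plate by 1.5 mm.
- mug: Green ceramic mug, 82 mm across, 95 mm high, bystander. Origin at the centre of its underside.
- tray: Steel key fob tray, 100 x 140 x 18 mm, bystander. Origin at the centre of its underside.
- mints: Clear push dispenser for mints with white and green top, 30 x 50 x 80 mm high, empty, bystander. Origin at the centre of its underside.
- caddy: Pale pine pegboard caddy with four dowel pegs and a black remote hanging on one, 240 mm wide, 100 mm deep, 218 mm high, bystander. Origin at the centre of its underside.
- knob_mark (a point): Point on the knob at the top of the grip bar's white-lined (+x) end: 20 mm from the knob's axis, 40 mm above its underside.

How it is judged:
By the outcome, as a careful person would: the job done as asked, in the order asked, and still so for the second after the job is handed in, while the arm keeps its last pose, push and grip.
It also fails if it takes over 45 s, if anything falls off the work surface, if the arm or the gripper's body presses on something with over 40 N, if the wrist force passes 120 N, or if a joint passes its speed limit or range.

## Working session

There is one attempt and no reset: what is moved stays moved. The work goes in short steps, Python scripts to look and compute and a tool call to move; the robot and the scene stay as the last step left them, time stands still between calls to the robot, and variables do not carry over. Pictures are saved under pics/ and viewed, and the job is handed in when it is done.

Besides the shell and the picture viewer there is one more tool, called after "Request:" as a command line: name --pt "numbers of a row" for each row, then --argument value for the rest. send_rows: Moves the arm, as the interface text tells. Its arguments: {"type":"object","properties":{"fingers":{"type":"array","items":{"type":"number"}},"translation":{"type":"array","items":{"type":"array","items":{"type":"number"}}},"twist":{"type":"array","items":{"type":"number"}}},"required":["fingers","translation","twist"]}

```bash
mkdir -p pics; python3 - <<'E'
from station import arm
import cv2
print(arm.state())
for n in("scene","top"):
    i=arm.camera_info(n);print(n,i)
    cv2.imwrite(f"pics/{n}0.png",arm.grab_frame(n))
E
```

```text
{'time': 0.0, 'q': array([60.96666055, 22.01420594,  0.93769494, 78.56308673, -0.36107151,
       79.536891  , -2.66423212]), 'dq': array([ 0.06748183,  0.02188277,  0.07961903, -0.05338355, -0.07500609,
        0.00010216,  0.04953233]), 'joint_torque': array([ 2.41226262e-04, -6.27597141e+01,  8.44373200e-01, -3.71812928e+01,
        1.64726435e-02,  1.42177046e-02, -8.34838033e-06]), 'ee_pos': array([ 0.2681928 , -0.56396963,  0.23027612]), 'tool_rot': array([-9.01113570e+01, -1.70732683e-03, -1.54566489e+02]), 'contact_force': array([-0.07921723, -0.00315891, -0.03779347]), 'moment': array([-0.02101899,  0.01584877,  0.03005376]), 'opening': 0.08528921118777301}
scene {'vertical_fov': 42.81587644863509, 'cx': 322.63069846817814, 'cy': 229.9132057482728, 'k1': -0.012903366792442144, 'extrinsics': array([[ 0.87052221, -0.33535286,  0.36017989,  1.20322107],
       [ 0.49207816,  0.6036748 , -0.62724462, -0.97800824],
       [-0.00708324,  0.72326703,  0.69053214,  1.11717301],
       [ 0.        ,  0.        ,  0.        ,  1.        ]])}
top {'vertical_fov': 51.2447267984561, 'cx': 316.36667424735026, 'cy': 237.85707451240586, 'k1': -0.1281902737393366, 'extrinsics': array([[-0.02473592,  0.98875716, -0.14747002,  0.42798861],
       [-0.99957201, -0.02215768,  0.01910062, -0.0200134 ],
       [ 0.01561829,  0.14787938,  0.98888208,  1.59456654],
       [ 0.        ,  0.        ,  0.        ,  1.        ]])}
```

View pics/scene0.png

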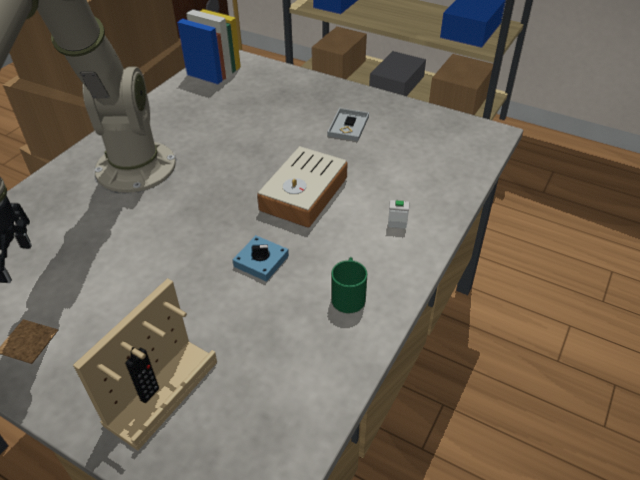

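View pics/top0.png

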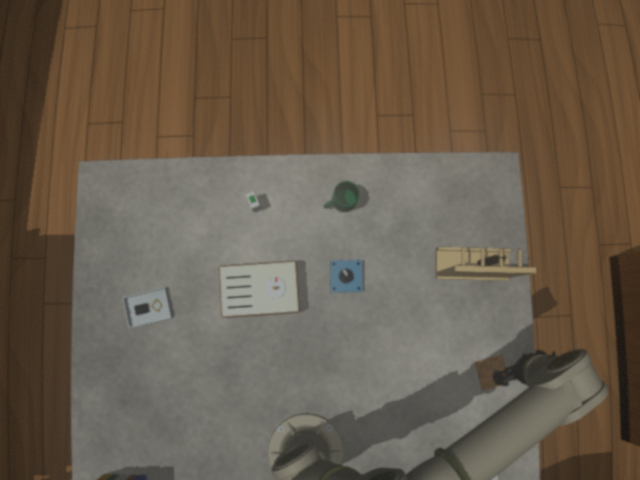

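```bash
python3 - <<'E'
import cv2,numpy as np
def crop(n,x,y,w,h,s):
    im=cv2.imread(f"pics/{n}0.png")[y:y+h,x:x+w]
    return cv2.resize(im,None,fx=s,fy=s,interpolation=cv2.INTER_CUBIC)
a=crop("top",250,262,50,50,8);b=crop("top",322,252,50,50,8)
cv2.imwrite("pics/tc.png",np.hstack([a,b]))
a=crop("scene",268,165,50,50,8);b=crop("scene",232,230,60,50,8)
cv2.imwrite("pics/sc.png",np.hstack([a,b])[:, :800])
E
```

```text
(no output)
```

View pics/tc.png

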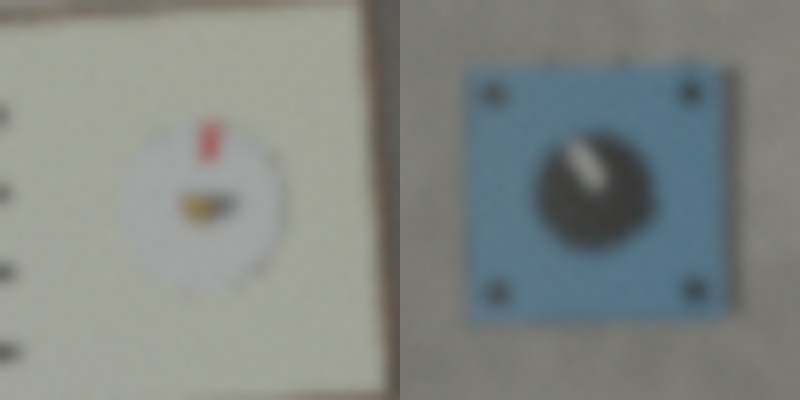

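View pics/sc.png

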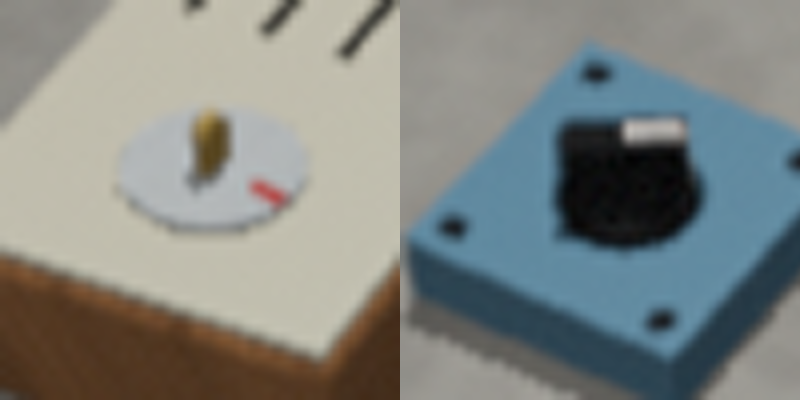

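```bash
cat > h.py <<'E'
import numpy as np,cv2
from station import arm
def cam(n):
    i=arm.camera_info(n);f=240/np.tan(np.radians(i["vertical_fov"]/2))
    return np.array([[f,0,i["cx"]],[0,f,i["cy"]],[0,0,1]]),np.array([i["k1"],0,0,0,0.]),i["extrinsics"]
def proj(n,P):
    K,d,E=cam(n);P=np.atleast_2d(P);c=(P-E[:3,3])@E[:3,:3];c=c*[1,-1,-1]
    return cv2.projectPoints(c,np.zeros(3),np.zeros(3),K,d)[0][:,0]
def pix(n,uv,z):
    K,d,E=cam(n);u=cv2.undistortPoints(np.array(uv,float).reshape(-1,1,2),K,d)[:,0]
    r=np.c_[u[:,0],-u[:,1],-np.ones(len(u))]@E[:3,:3].T
    return E[:3,3]+r*((z-E[2,3])/r[:,2])[:,None]
def cr(p,x,y,s=8): return (np.array(p,float)+.5)/s-.5+[x,y]
E
python3 - <<'E'
from h import *
T=lambda p,z,dx=250,dy=262:pix("top",cr(p,dx,dy),z)
S=lambda p,z,dx=268,dy=165:pix("scene",cr(p,dx,dy),z)
np.set_printoptions(precision=4,suppress=True)
print("dial T",T([(203,206)],.073),"S",S([(212,169)],.073))
print("tip T",T([(198,206)],.0935),"S",S([(210,110)],.0935))
for n,r in(("T",T([(208,158),(211,123)],.073)),("S",S([(253,182),(285,202)],.073))):
    print("red",n,r)
m=T([(465,68),(725,65),(730,318),(467,322)],.026,322-50,252);print("mouldT",m,m.mean(0))
m=S([(590,42),(408,238),(672,358)],.026,232-50,230);print("mouldS",m,(m[1]+0)) 
print("mouldS holes",S([(596,73),(453,227),(660,320),(798,160)],.026,182,230), S([(596,73),(453,227),(660,320),(798,160)],.026,182,230).mean(0))
print("mouldT holes",T([(493,93),(690,92),(697,290),(497,292)],.026,272,252).mean(0))
h=.054
k=T([(574,140),(600,190)],h,272,252);print("knobT",k)
print("skirtT",T([(597,190)],.030,272,252))
k=S([(622,134),(687,131),(558,137)],h,182,230);print("knobS",k)
E
```

```text
dial T [[0.5061 0.08   0.073 ]] S [[0.5075 0.0825 0.073 ]]
tip T [[0.5051 0.0805 0.0935]] S [[0.5046 0.0875 0.0935]]
red T [[0.5243 0.0778 0.073 ]
 [0.5375 0.0765 0.073 ]]
red S [[0.523  0.0833 0.073 ]
 [0.5377 0.0795 0.073 ]]
mouldT [[ 0.5902 -0.0905  0.026 ]
 [ 0.589  -0.1933  0.026 ]
 [ 0.4894 -0.1916  0.026 ]
 [ 0.4905 -0.0885  0.026 ]] [ 0.5398 -0.141   0.026 ]
mouldS [[ 0.4922 -0.0865  0.026 ]
 [ 0.4918 -0.1858  0.026 ]
 [ 0.5902 -0.1878  0.026 ]] [ 0.4918 -0.1858  0.026 ]
mouldS holes [[ 0.5018 -0.0973  0.026 ]
 [ 0.5012 -0.1752  0.026 ]
 [ 0.5785 -0.1766  0.026 ]
 [ 0.5788 -0.0989  0.026 ]] [ 0.5401 -0.137   0.026 ]
mouldT holes [ 0.5403 -0.14    0.026 ]
knobT [[ 0.5584 -0.1306  0.054 ]
 [ 0.5388 -0.14    0.054 ]]
skirtT [[ 0.5406 -0.1407  0.03  ]]
knobS [[ 0.5417 -0.1382  0.054 ]
 [ 0.5584 -0.1275  0.054 ]
 [ 0.5253 -0.1488  0.054 ]]
```

Request:
send_rows --fingers '[5,5,5,5,5,5,5,5,5,5]' --pt "0.5 1 0" --pt "2 3 0" --pt "4 6 0" --pt "6.5 10 0" --pt "9 14 0" --pt "11.5 18 0" --pt "14 22 0" --pt "16.5 26 0" --pt "18.5 29 0" --pt "20 31 0" --twist '[0,0.01,0.02,0.03,0.04,0.05,0.06,0.07,0.08,0.08]'

```text
time: 1.1
ee_pos: [0.4698, -0.2501, 0.2314]
tool_rot: [-90.0, 0.0, -149.7]
contact_force: [0.0, -0.7, -0.6]
opening: 0.0501
```

Request:
send_rows --fingers '[5,5,5,5,5,5,5,5,5]' --pt "1 1.5 -1" --pt "2.5 4 -3" --pt "4.5 7 -6" --pt "6 9.5 -9" --pt "7.1 11.1 -11.5" --pt "7.1 11.1 -13" --pt "7.1 11.1 -13.5" --pt "7.1 11.1 -13.5" --pt "7.1 11.1 -13.5" --twist '[0,0,0,0,0,0,0,0,0]'

```text
time: 2.0
ee_pos: [0.5396, -0.144, 0.0973]
tool_rot: [-89.9, 0.0, -150.0]
contact_force: [0.8, -0.0, -0.3]
opening: 0.05
```

```bash
python3 - <<'E'
from h import *
s=arm.state();print(s["time"],s["ee_pos"],s["tool_rot"],s["contact_force"],s["q"])
a=arm.grab_frame("scene");cv2.imwrite("pics/s1.png",a)
b=arm.grab_frame("top")
f=lambda im,x,y:cv2.resize(im[y:y+100,x:x+66],None,fx=6,fy=6,interpolation=cv2.INTER_CUBIC)
cv2.imwrite("pics/c1.png",np.hstack([f(a,230,190),f(b,312,220)]))
E
```

```text
2.0 [ 0.53960876 -0.14401085  0.09728525] [-8.99388088e+01  4.29518242e-02 -1.50042732e+02] [ 0.78827845 -0.04108274 -0.33422368] [ 25.28289217  20.76936688 -16.76057097  98.66179643   6.70644032
  61.47307057 -53.69357853]
```

View pics/c1.png

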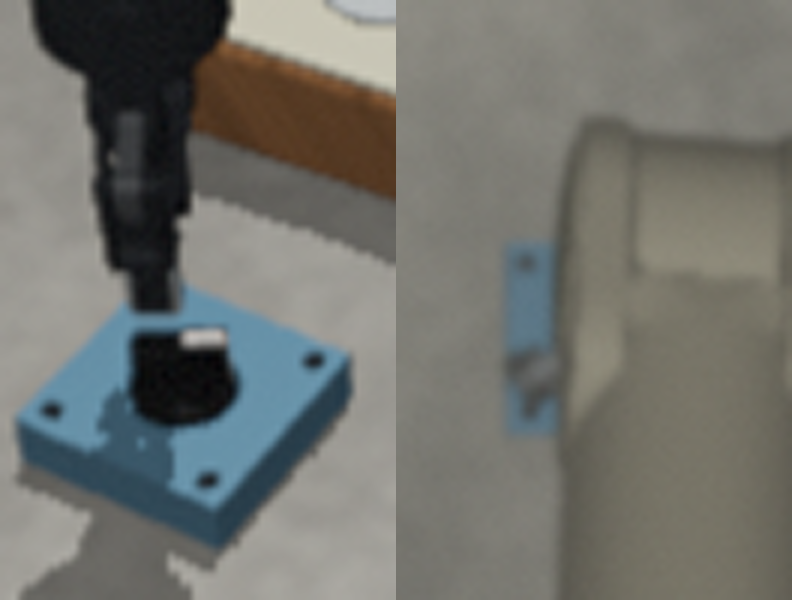

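```bash
python3 - <<'E'
from h import *
for P in [(.5396,-.144,.0973),(.540,-.139,.054)]:
    p=proj("scene",P)[0];print(p,(p-[230,190]+.5)*6-.5)
E
```

```text
[255.81666196 234.76476292] [157.39997178 271.08857752]
[258.55397436 246.2657905 ] [173.82384617 340.09474297]
```

Request:
send_rows --fingers '[5,5,5,5,5,5]' --pt "0.1 0.4 -1" --pt "0.1 0.4 -2.5" --pt "0.1 0.4 -4.5" --pt "0.1 0.4 -5.5" --pt "0.1 0.4 -5.8" --pt "0.1 0.4 -5.8" --twist '[0,0,0,0,0,0]'

```text
time: 2.7
ee_pos: [0.5403, -0.1393, 0.0381]
tool_rot: [-90.0, -0.0, -150.0]
contact_force: [-0.0, 0.2, 0.1]
opening: 0.0503
```

```bash
python3 - <<'E'
from h import *
a=arm.grab_frame("scene");cv2.imwrite("pics/s2.png",a)
b=arm.grab_frame("top")
s=arm.state();print(s["time"],s["ee_pos"],s["tool_rot"],s["contact_force"])
f=lambda im,x,y:cv2.resize(im[y:y+75,x:x+66],None,fx=8,fy=8,interpolation=cv2.INTER_CUBIC)
cv2.imwrite("pics/c2.png",f(a,225,205))
for P in [s["ee_pos"]]:
    p=proj("scene",P)[0];print(p,(p-[225,205]+.5)*8-.5)
E
```

```text
2.8 [ 0.54099649 -0.13948123  0.03903919] [-8.99565170e+01  5.56692429e-02 -1.49986852e+02] [-0.0241238   0.76314345  0.34741249]
[259.26357325 250.80338588] [277.60858599 369.92708703]
```

View pics/c2.png

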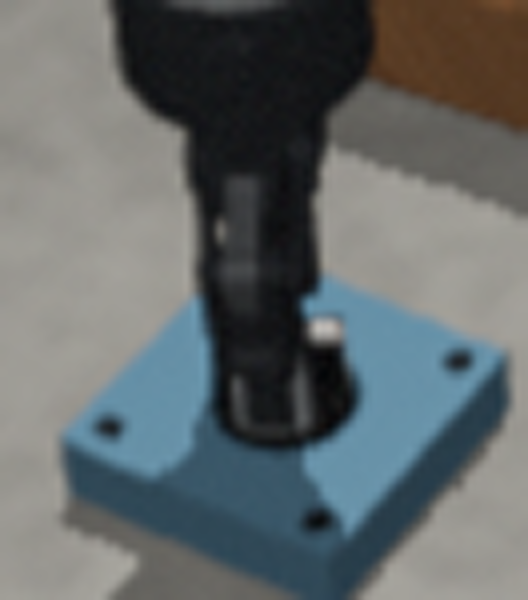

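Request:
send_rows --fingers '[5,5,3,1,0.5,0.5,0.5,0.5,0.5]' --pt "0 0 -0.3" --pt "0 0 -0.5" --pt "0 0 -0.5" --pt "0 0 -0.5" --pt "0 0 -0.5" --pt "0 0 -0.5" --pt "0 0 -0.5" --pt "0 0 -0.5" --pt "0 0 -0.5" --twist '[0,0,0,0,0,0,0,0,0]'

```text
time: 3.7
ee_pos: [0.5406, -0.1395, 0.0336]
tool_rot: [-90.0, 0.0, -150.0]
contact_force: [-0.9, 0.3, 3.7]
opening: 0.0127
```

Request:
send_rows --fingers '[0.5,0.5,0.5,0.5,0.5,0.5,0.5,0.5,0.5,0.5]' --pt "0 0 0.2" --pt "0 0 0.6" --pt "0 0 1.2" --pt "0 0 2" --pt "0 0 4" --pt "0 0 6.5" --pt "0 0 9" --pt "0 0 11" --pt "0 0 11.5" --pt "0 0 11.5" --twist '[0,0,0,0,0,0,0,0,0,0]'

```text
time: 4.7
ee_pos: [0.5409, -0.1396, 0.1492]
tool_rot: [-89.9, 0.1, -150.0]
contact_force: [-0.1, 0.5, -0.5]
opening: 0.0127
```

```bash
python3 - <<'E'
from h import *
a=arm.grab_frame("scene");cv2.imwrite("pics/s3.png",a)
s=arm.state();print(s["time"],s["ee_pos"],s["tool_rot"],s["contact_force"],s["opening"])
f=lambda im,x,y:cv2.resize(im[y:y+75,x:x+66],None,fx=8,fy=8,interpolation=cv2.INTER_CUBIC)
p=s["ee_pos"];o=proj("scene",p)[0].astype(int)-[33,45];print(o)
cv2.imwrite("pics/c3.png",f(a,*o))
b=np.array([p[0],p[1],p[2]-.0196])
t=np.linspace(0,2*np.pi,9)[:-1]
for z in (0,.016):
  q=proj("scene",[b+[.022*np.cos(x),.022*np.sin(x),z] for x in t]);q=(q-o+.5)*8-.5;print(z,q.min(0),q.max(0),q.mean(0))
e=np.array([np.cos(np.radians(30)),np.sin(np.radians(30)),0])
q=proj("scene",[b+.02*e+[0,0,.04],b+.02*e+[0,0,.016],b-.02*e+[0,0,.04]]);print((q-o+.5)*8-.5)
E
```

```text
4.75 [ 0.54019936 -0.13940527  0.14797988] [-9.00038551e+01 -2.37595449e-03 -1.49987691e+02] [ 1.23187987  0.25004866 -1.74211662] 0.012827528332566436
[222 173]
0 [202.34915739 364.97099963] [348.76143329 462.83850137] [275.73410607 413.66469087]
0.016 [197.28938867 325.23169681] [344.85273898 422.99924315] [271.25240394 373.8738064 ]
[[333.38257899 311.95378873]
 [339.43854102 372.8128514 ]
 [195.48124267 313.53279032]]
```

View pics/c3.png

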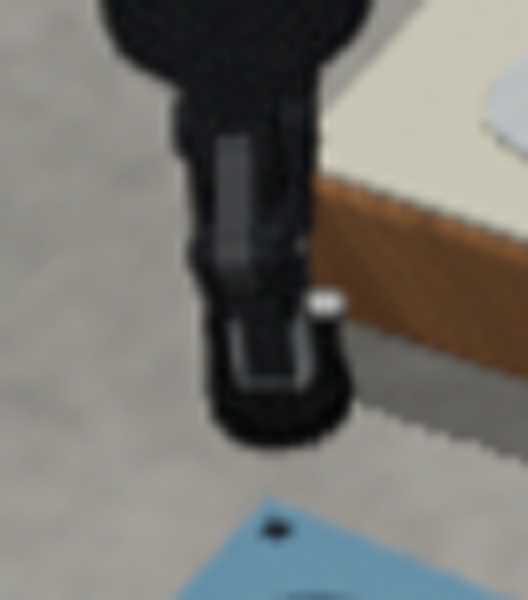

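Request:
send_rows --fingers '[0.5,0.5,0.5,0.5,0.5,0.5,0.5,0.5,0.5,0.5]' --pt "-0.1 1 0" --pt "-0.5 3 0" --pt "-1 6 0" --pt "-1.5 10 0" --pt "-2 14 0" --pt "-2.5 17.5 0" --pt "-3 20 0" --pt "-3.3 21.5 0" --pt "-3.4 22 0" --pt "-3.4 22 0" --twist '[-0.03,-0.1,-0.18,-0.26,-0.34,-0.42,-0.5,-0.57,-0.62,-0.628]'

```text
time: 5.75
ee_pos: [0.5053, 0.0817, 0.1469]
tool_rot: [-90.0, -0.1, 174.1]
contact_force: [-0.7, -0.5, -0.8]
opening: 0.0128
```

Request:
send_rows --fingers '[0.5,0.5,0.5,0.5]' --pt "0 0 -1" --pt "0 0 -2.2" --pt "0 0 -2.7" --pt "0 0 -2.7" --twist '[0,0,0,0]'

```text
time: 6.15
ee_pos: [0.5055, 0.0799, 0.1196]
tool_rot: [-90.0, -0.2, 174.0]
contact_force: [0.1, -0.7, -0.1]
opening: 0.0126
```

```bash
cat > look.py <<'E'
from h import *
import sys
k=sys.argv[1]
a=arm.grab_frame("scene");b=arm.grab_frame("top")
cv2.imwrite(f"pics/s{k}.png",a);cv2.imwrite(f"pics/t{k}.png",b)
s=arm.state();print(s["time"],s["ee_pos"],s["tool_rot"],s["contact_force"],s["opening"])
f=lambda im,x,y:cv2.resize(im[y:y+60,x:x+80],None,fx=10,fy=10,interpolation=cv2.INTER_CUBIC)
o=np.array([260,155]);cv2.imwrite(f"pics/c{k}.png",f(a,*o))
p=s["ee_pos"];b=np.array([p[0],p[1],p[2]-.0196]);t=np.linspace(0,2*np.pi,41)
P=lambda q:(proj("scene",q)-o+.5)*10-.5
for z in (0,.016):
  q=P([b+[.022*np.cos(x),.022*np.sin(x),z] for x in t]);print(z,q.min(0),q.max(0))
y=np.radians(s["tool_rot"][2]+180)
e=np.array([np.cos(y),np.sin(y),0])
print("mark",P([b+.02*e+[0,0,.04],b+.02*e+[0,0,.016]]),"tip",P([.5065,.081,.0935]))
q=P([[.5065+.032*np.cos(x),.081+.032*np.sin(x),.073] for x in t]);print("dial",q.min(0),q.max(0))
E
python3 look.py 4
```

```text
6.25 [0.50634573 0.08031573 0.12103202] [-9.00029896e+01 -2.79856771e-02  1.74019256e+02] [ 0.94139748 -0.88874649 -0.69793419] 0.012723456750692131
0 [249.69701611 179.43364651] [415.99338668 284.14964302]
0.016 [246.64556776 131.83912304] [414.0856528  236.32559049]
mark [[388.07162786 138.00625476]
 [391.23561031 210.91981903]] tip [[335.92783187 253.43990474]]
dial [219.47430036 237.90776362] [458.48477303 390.70311005]
```

View pics/c4.png

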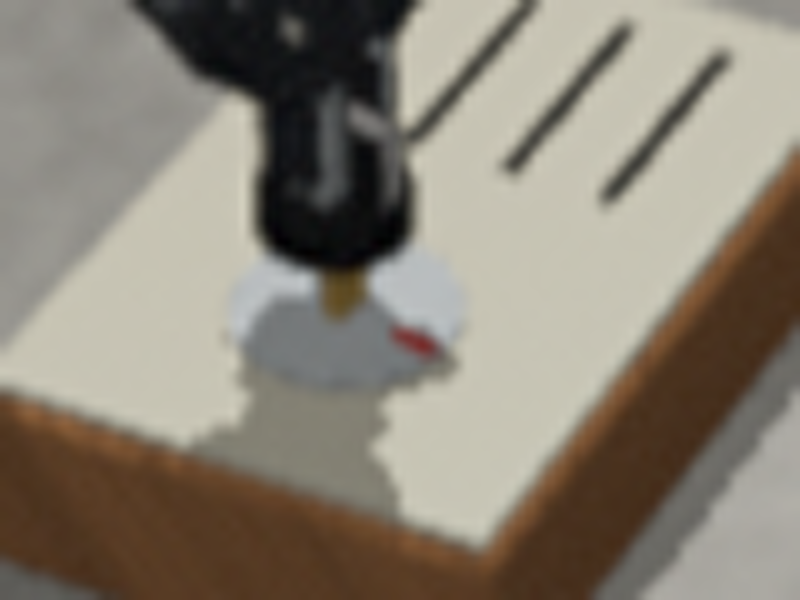

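View pics/t4.png

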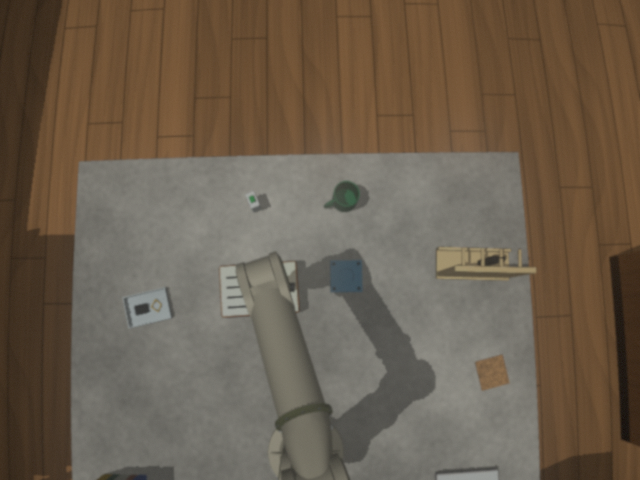

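Request:
send_rows --fingers '[0.5,0.5,0.5,0.5,0.5]' --pt "0.05 0.03 -0.2" --pt "0.05 0.03 -0.5" --pt "0.05 0.03 -0.8" --pt "0.05 0.03 -1.0" --pt "0.05 0.03 -1.0" --twist '[0,0,0,0,0]'

```text
time: 6.75
ee_pos: [0.5066, 0.0808, 0.1109]
tool_rot: [-90.0, -0.0, 174.0]
contact_force: [0.1, 0.6, -1.3]
opening: 0.0124
```

Request:
send_rows --fingers '[0.5,0.5,0.5,0.5,0.5,0.5]' --pt "0 0 -0.1" --pt "0 0 -0.2" --pt "0 0 -0.3" --pt "0 0 -0.4" --pt "0 0 -0.5" --pt "0 0 -0.5" --twist '[0,0,0,0,0,0]'

```text
time: 7.35
ee_pos: [0.5068, 0.0808, 0.1061]
tool_rot: [-90.0, -0.0, 174.0]
contact_force: [-0.7, 0.4, -0.7]
opening: 0.013
```

Request:
send_rows --fingers '[0.5,0.5,0.5,0.5,0.5,0.5]' --pt "0 0 -0.1" --pt "0 0 -0.2" --pt "0 0 -0.3" --pt "0 0 -0.4" --pt "0 0 -0.5" --pt "0 0 -0.5" --twist '[0,0,0,0,0,0]'

```text
time: 7.95
ee_pos: [0.5068, 0.0808, 0.1011]
tool_rot: [-90.0, -0.0, 174.0]
contact_force: [0.2, -0.2, -0.7]
opening: 0.0127
```

```bash
python3 look.py 5
```

```text
8.05 [0.50690994 0.08089231 0.10128493] [-9.00042325e+01  4.63938834e-03  1.74031810e+02] [-0.12707883 -0.43879574 -0.23529746] 0.01291653832791747
0 [256.35621373 236.75583019] [421.24461615 341.71183102]
0.016 [253.37538132 189.94698634] [419.38846544 294.69328996]
mark [[393.68920081 197.54569145]
 [396.76919304 269.22682843]] tip [[335.92783187 253.43990474]]
dial [219.47430036 237.90776362] [458.48477303 390.70311005]
```

View pics/c5.png

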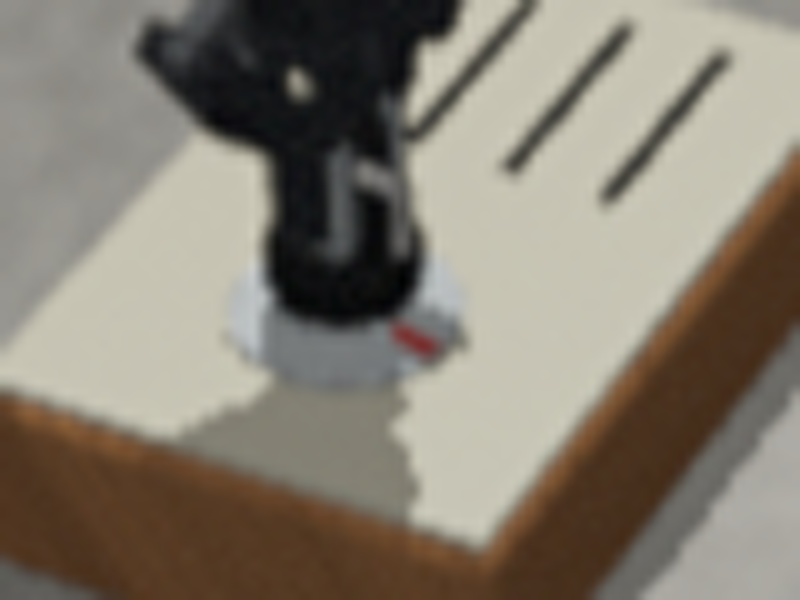

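Request:
send_rows --fingers '[0.5,0.5,0.5,0.5]' --pt "0 0 -0.1" --pt "0 0 -0.2" --pt "0 0 -0.2" --pt "0 0 -0.2" --twist '[0,0,0,0]'

```text
time: 8.45
ee_pos: [0.5071, 0.0809, 0.0995]
tool_rot: [-90.0, 0.0, 174.0]
contact_force: [-1.1, -0.6, 1.7]
opening: 0.0127
```

Request:
send_rows --fingers '[0.5,0.5,0.5,0.5]' --pt "0 0 -0.1" --pt "0 0 -0.2" --pt "0 0 -0.2" --pt "0 0 -0.2" --twist '[0,0,0,0]'

```text
time: 8.85
ee_pos: [0.5071, 0.0809, 0.0974]
tool_rot: [-90.0, 0.0, 174.0]
contact_force: [-0.2, -0.9, 3.7]
opening: 0.0129
```

Request:
send_rows --fingers '[0.5,0.5,0.5,0.5]' --pt "0 0 -0.1" --pt "0 0 -0.2" --pt "0 0 -0.2" --pt "0 0 -0.2" --twist '[0,0,0,0]'

```text
time: 9.25
ee_pos: [0.5071, 0.0809, 0.0954]
tool_rot: [-90.0, 0.0, 174.0]
contact_force: [-0.2, 0.6, 5.6]
opening: 0.0127
```

```bash
python3 look.py 6
```

```text
9.35 [0.50706633 0.08094127 0.09545951] [-9.00080921e+01  2.69363278e-02  1.74033035e+02] [-0.97539253 -0.447974    4.6096637 ] 0.012881434713062913
0 [258.02653746 253.72042056] [422.51148196 358.75208461]
0.016 [255.06418277 207.13920501] [420.66838593 311.96689861]
mark [[395.05348763 215.15882467]
 [398.1121052  286.48302832]] tip [[335.92783187 253.43990474]]
dial [219.47430036 237.90776362] [458.48477303 390.70311005]
```

View pics/c6.png

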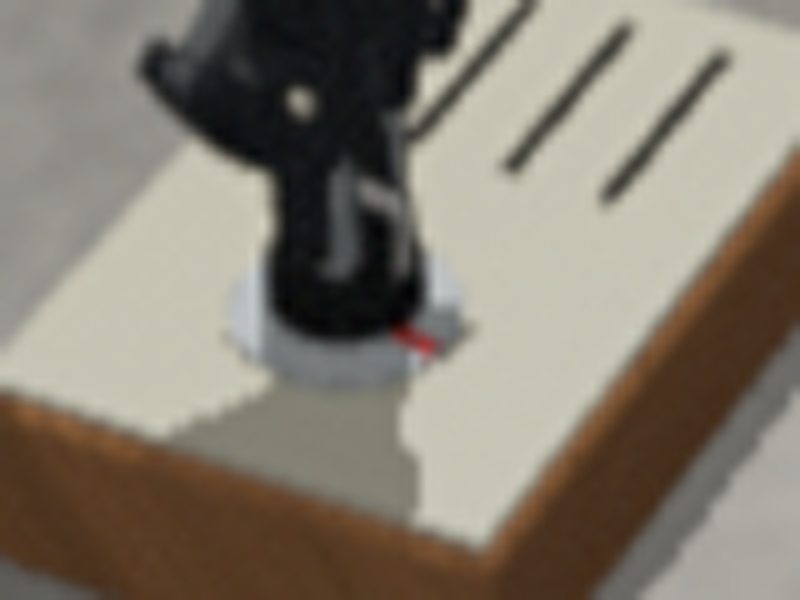

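Request:
send_rows --fingers '[0.5,0.5,0.5,0.5]' --pt "0 0 -0.1" --pt "0 0 -0.2" --pt "0 0 -0.2" --pt "0 0 -0.2" --twist '[0,0,0,0]'

```text
time: 9.75
ee_pos: [0.5071, 0.081, 0.0938]
tool_rot: [-90.0, 0.0, 174.0]
contact_force: [-1.9, -1.6, 8.9]
opening: 0.0124
```

Request:
send_rows --fingers '[0.5,0.5,0.5,0.5]' --pt "0 0 -0.05" --pt "0 0 -0.1" --pt "0 0 -0.1" --pt "0 0 -0.1" --twist '[0,0,0,0]'

```text
time: 10.15
ee_pos: [0.5073, 0.081, 0.0936]
tool_rot: [-90.0, 0.1, 174.0]
contact_force: [-6.1, -1.3, 16.0]
opening: 0.0128
```

```bash
python3 look.py 7; python3 - <<'E'
from h import *
b=cv2.imread("pics/t7.png");cv2.imwrite("pics/t7c.png",cv2.resize(b[235:335,200:380],None,fx=4,fy=4))
E
```

```text
10.25 [0.50728472 0.08097341 0.09359866] [-9.00009050e+01  7.54052663e-02  1.74032303e+02] [-4.80428389 -1.27176532 16.98386507] 0.013022258479142098
0 [259.1266902  259.27958751] [423.48797223 364.34136685]
0.016 [256.17397442 212.7703614 ] [421.65285778 317.63001485]
mark [[396.07182145 220.92860208]
 [399.11776977 292.13992372]] tip [[335.92783187 253.43990474]]
dial [219.47430036 237.90776362] [458.48477303 390.70311005]
```

View pics/c7.png

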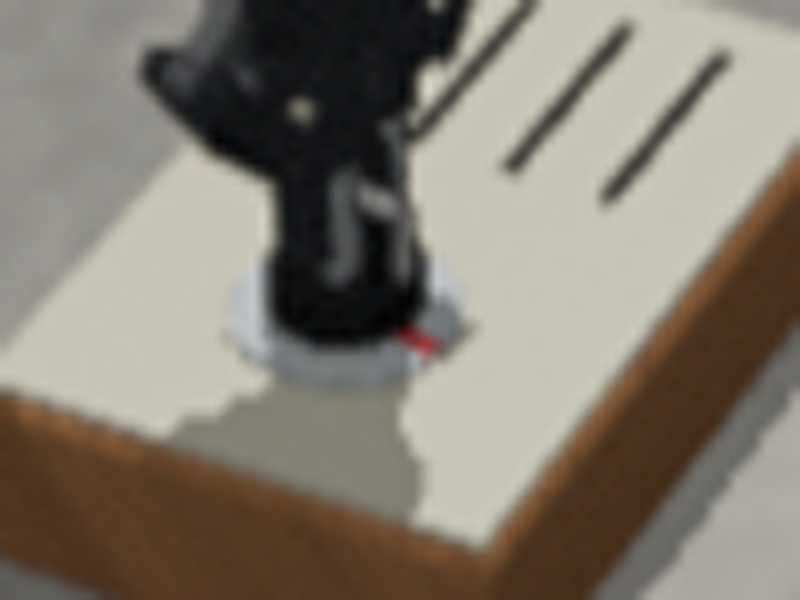

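View pics/s7.png

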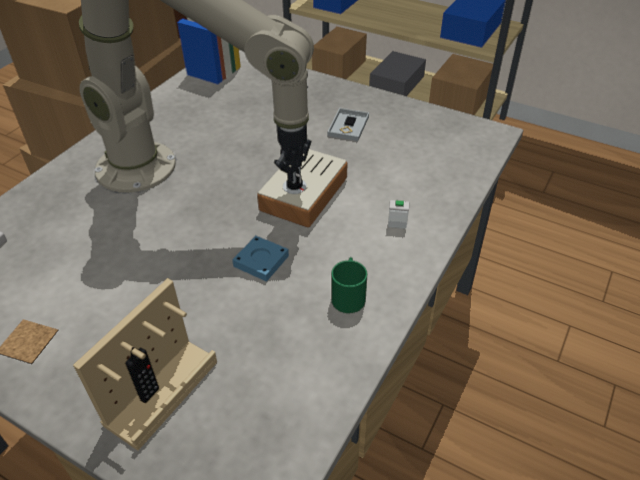

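```bash
python3 - <<'E'
from h import *
a=cv2.imread("pics/s7.png");o=np.array([275,165]);s=16
f=cv2.resize(a[165:205,275:325],None,fx=s,fy=s,interpolation=cv2.INTER_CUBIC)
g=np.clip((f/255.)**.5*255,0,255).astype(np.uint8)
def P(q): return ((proj("scene",q)-o+.5)*s-.5).astype(int)
c=np.array([.5072,.081]);t=np.linspace(0,2*np.pi,60)
for zb,col in((.0745,(0,255,255)),(.0805,(255,0,255))):
  for z in(0,.016):
    cv2.polylines(g,[P([[c[0]+.022*np.cos(x),c[1]+.022*np.sin(x),zb+z] for x in t])],True,col,1)
  y=np.radians(-6);R=np.array([[np.cos(y),-np.sin(y)],[np.sin(y),np.cos(y)]])
  w=np.array([[0,-.003],[.02,-.003],[.02,.003],[0,.003]])@R.T+c
  cv2.polylines(g,[P(np.c_[w,np.full(4,zb+.04)])],True,col,1)
cv2.polylines(g,[P([[.507+.032*np.cos(x),.0825+.032*np.sin(x),.073] for x in t])],True,(0,255,0),1)
cv2.imwrite("pics/o7.png",g[:600])
E
```

```text
(no output)
```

View pics/o7.png

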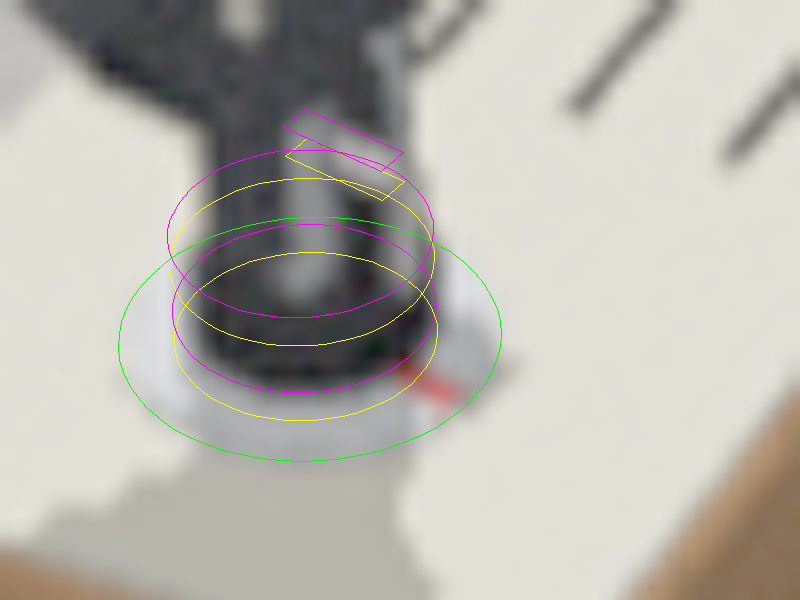

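```bash
python3 - <<'E'
from station import arm
s=arm.state();print(s["time"],s["ee_pos"],s["contact_force"],s["opening"])
print(arm.finish_job())
s=arm.state();print(s["time"],s["ee_pos"],s["contact_force"],s["opening"])
E
```

```text
10.25 [0.50728472 0.08097341 0.09359866] [-4.80428389 -1.27176532 16.98386507] 0.013022258479142098
the job is handed in; nothing more can be done
None
the job is handed in; nothing more can be done
```

I lifted the knob out of the mould by its grip bar and turned it about 36° so the white line sits over the dial's red line, at about −6°. I then lowered it onto the shaft, pressed it to the stop, and handed the job in at 10.25 s with the gripper still holding it down at about 17 N.

**Seating and press:**
- The bore slid over the shaft with no measurable resistance.
- The spring began to push back at a tool height of about 0.0995 m. Its force then rose to about 9 N at 0.0938 m and jumped to 16–17 N at 0.0936 m, which is the stop. That is about 6 mm of travel.
- Both heights are within 1 mm of what I worked out for a fully seated, fully pressed knob.
- The knob showed no visible slip in the grip, the dial's red line had not turned, and the bystanders looked unmoved in the last picture.

**Checks that disagreed:**
- In the scene camera, the knob's lower edge appeared about 1.8 pixels (roughly 4–5 mm) higher than calculated. The same offset was there from the first lift, and about 1 pixel of it looks like camera calibration error. I relied on the force and height readings instead.
- At the end there was also a sideways force of about 5 N on the tool, which I left uncorrected.

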